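# Open the tube reader for loading

### The arm

A 6-joint arm with a two-finger parallel gripper is mounted at the origin on a cart in front of the work surface, level with it; the furniture and walls round the work are solid. World frame = base frame: x ahead of the robot, y to its left, z up, the work surface at z = 0. Lengths are in m, angles in degrees, forces in N, time in s.
With the tool pointing down it reaches from about 0.35 to 0.875 m from the base axis. Payload 4.2 kg.
Tool frame: the origin (TCP) lies at the very end of the fingers, on their centre line; the grasp point (between the pads) lies 19 mm behind it; z points along the fingers, y is the direction in which the jaws open and shut (so a half turn about z gives the same grasp; the last joint's range is limited). The gripper opens to 87 mm and grips with 3 to 60 N. Pads are 19 mm wide; open, the fingers measure 117 mm over their backs; the gripper's body (75 mm by 190 mm) begins 51 mm behind the grasp point.
Start: joints at [89.989, 22.042, 0.453, 0, -68.411, -14.817], TCP at [0.16, 0.604, 0.223] pointing down, gripper open.
Joint ranges: [-179.83, 179.83], [-69.29, 118.12], [-61.27, 80.66], [-181.25, 117.63], [-171.15, -9.14], [-177.46, 177.46]. Speed limits (degrees/s): [159.86, 159.86, 180, 180, 180, 180].

### API

Orientations are given as a 3x3 rotation matrix whose columns are the frame's x, y, z axes.
In Python, from station import r, imaging gives the robot as it stands. The module is installed in compiled form; this text tells all that it offers.
- The arm moves only by the tool move_arm, never from a script. Its argument "motion" is one flat list of numbers, 7 for each row, row after row: the shift along the tool's x, y, z in units of 40 mm (1.0 is 40 mm), then the turn, a rotation vector about the tool's x, y, z in units of 5 degrees (1.0 is 5 degrees), then the gripper's target within -1 to 1 (shut at 1, half-way at 0, fully open at -1). In form: [dx, dy, dz, wx, wy, wz, gripper, dx, dy, dz, wx, wy, wz, gripper, ...]. A call has 1 to 20 rows; each row is the pose to reach, as a shift and turn from the pose measured when the call began, along the tool's axes at that moment; what a row does not reach only later rows make up. A row lasts 1/12 s, in which the tool goes at most 41.7 mm and 7.16 degrees, less where a joint would pass 70% of its speed; a pose out of reach is approached as far as the arm can. A call with a gripper value outside its range is refused whole. The fingers move at their own pace and stop on an object; the grip force is fixed at half the most. Time passes only in rows, so rows that repeat a pose let the fingers close. It gives the time, the measured TCP pose, the force and the opening at its end, in the units of the state.
- r.sense(): the state, without advancing time (a new reading comes with each control period).
- imaging.capture(name): name is "scene" or "top" or "wrist"; returns the picture (420x560x3 uint8, blue, green, red); there is no depth.
- imaging.camera_params(name): a dict with "intrinsics" (3x3 intrinsics, pixels), "k1" (the pictures are not rectified: a ray, as slopes to the right and down, at radius r is drawn at 1 + k1 r^2 times it, then the intrinsics apply), "world_from_camera" (4x4, takes a point from camera to world coordinates). Camera axes: x right, y down, z forward; pixel columns grow to the right and rows downward; lengths in m; the calibration is good to about 2 mm. A picture is of the moment at which its call begins: read the wrist's pose just before it. camera_params takes no time and is no camera call; for the wrist camera it gives the pose at the moment of the call.
- r.finish_job(): hands the job in, once; it reports no verdict.
The state is a dict: "time_s": time; "joints": joint angles; "joint_velocities": joint speeds; "effort": joint torques, N m; "tcp_pos": TCP position; "ee_rot": TCP orientation; "wrist_force": force on the tool from outside, world axes, zero at the start; "moment": the same for the moment, N m; "gripper_width": opening from 0.0 (shut) to 1.0 (fully open).
Only numpy, scipy, OpenCV 4.12 (cv2) and the standard library are available. Lean on these libraries where they do the work, as an engineer would, in place of code of your own. Each camera call takes 0.05 s, during which the arm holds its last target.

### The job

Open the wider of the two bench readers so that tubes can be loaded: press its release tab so that the lid springs up a little, then push that lid back as far as it goes and leave it standing open. Only touch, press and push, do not pick anything up; leave the narrower reader shut, and both readers and everything else standing where they are.

Things in the scene. Friction and masses are not known exactly. Their poses are not given: they have to be found in the camera images.
- reader_wide: The wider of two readers of the same make: white instrument, loose on rubber feet, 159 mm long (x), 104 wide (y), 69 high shut, six round tube wells under its lid. Origin: underside, middle line, 97 mm behind the front end. x points from the release tab (front) to the lid hinge (back), z up. The front 59 mm is a ledge 40 mm high below the tab; behind it the housing is 62 mm high, the lid on top.
- reader_wide_tab_pad (a point): centre of the ribbed pad on this reader's release tab, a grey paddle 30 mm wide (y), 46 mm long (x) over the front ledge; at rest 58 mm above the worktop, 78 mm before the reader's origin. An upright hook stands 30 mm behind this point, 11 mm higher; keep clear of it, it swings 5 mm to the front as the pad goes down.
- reader_wide_tab (a joint): release tab, a sprung rocker, rad: 0 at rest, 0.22 pressed to its stop (the pad then 8 mm lower). At about 0.12 (4 to 5 mm, some 3 N) its hook lets go of the lid; about 4 N takes it to the stop. It springs back when let go.
- reader_wide_lid (a joint): this reader's lid, rad: 0 shut and hooked, about 0.8 where its lift pin leaves it when released, 1.57 upright, 1.88 leaning back on its stop. A stiff hinge keeps the lid wherever it is left; pushing it takes about 1 to 3 N. Nothing but the hook holds it shut.
- reader_wide_lid_edge (a point): middle of the lower front edge of this lid, moving with it, 86 mm from the hinge axis. The lid is a grey plate 98 mm wide (y) and 7 mm thick; with the lid about 0.8 open this edge is some 125 mm above the worktop.
- reader_wide_hinge (a point): middle of this lid's hinge axis (along the reader's y) at the back, 50 mm behind the reader's origin and 62 mm above the worktop; fixed to the reader.
- reader_narrow: The narrower of the two readers (to be left shut): white instrument, loose on rubber feet, 159 mm long (x), 60 wide (y), 69 high shut, two square cuvette wells under its lid. Origin: underside, middle line, 97 mm behind the front end. x points from the release tab (front) to the lid hinge (back), z up. The front 59 mm is a ledge 40 mm high below the tab; behind it the housing is 62 mm high, the lid on top.
- reader_narrow_tab_pad (a point): centre of the ribbed pad on this reader's release tab, a grey paddle 30 mm wide (y), 46 mm long (x) over the front ledge; at rest 58 mm above the worktop, 78 mm before the reader's origin. An upright hook stands 30 mm behind this point, 11 mm higher; keep clear of it, it swings 5 mm to the front as the pad goes down.
- reader_narrow_tab (a joint): release tab, a sprung rocker, rad: 0 at rest, 0.22 pressed to its stop (the pad then 8 mm lower). At about 0.12 (4 to 5 mm, some 3 N) its hook lets go of the lid; about 4 N takes it to the stop. It springs back when let go.
- reader_narrow_lid (a joint): this reader's lid, rad: 0 shut and hooked, about 0.8 where its lift pin leaves it when released, 1.57 upright, 1.88 leaning back on its stop. A stiff hinge keeps the lid wherever it is left; pushing it takes about 1 to 3 N. Nothing but the hook holds it shut.
- reader_narrow_lid_edge (a point): middle of the lower front edge of this lid, moving with it, 86 mm from the hinge axis. The lid is a grey plate 54 mm wide (y) and 7 mm thick; with the lid about 0.8 open this edge is some 125 mm above the worktop.
- reader_narrow_hinge (a point): middle of this lid's hinge axis (along the reader's y) at the back, 50 mm behind the reader's origin and 62 mm above the worktop; fixed to the reader.
- dropper_yellow: Bystander: small bottle with a black rubber dropper cap, 22 mm across, 77 mm tall, standing between the readers; origin on its underside.
- gauze_pack: Bystander: folded white gauze swab, 35 x 35 x 21 mm, lying between the readers' front ends; origin on its underside.
- forceps: Bystander: steel forceps lying flat, 16 x 135 x 10 mm, at the front right; origin on its underside.
- timer: Bystander: white bench timer with a small screen and three keys, 68 x 64 x 20 mm, at the front left; origin on its underside.
- jar_blue: Bystander: white specimen jar with a grey-blue lid, 61 mm across, 76 mm tall, at the left; origin on its underside.
Mind the look-alikes: they are no part of the job. What is shaped like the reader_narrow but turquoise is not meant.

How it is judged (in metres and radians):
On the way, in this order (a step that is already met when the one before it is completed fails the run):
1. the wide reader's tab is pressed and its lid springs ajar (value of joint reader_wide_tab above 0.08 rad and value of joint reader_wide_lid between 0.15 and 1 rad).
2. the lid is pushed fully open (value of joint reader_wide_lid above 1.7 rad), for 0.2 s.
At the end, for the whole second after the job is handed in: The wide reader's lid stands open within 0.18 rad of its stop (above 1.7 rad) and at rest, its tab has sprung back, the narrow reader's lid is shut (under 0.1 rad), and readers and bystanders stand within 30 mm of where they were (value of joint reader_wide_lid above 1.7 rad and value of joint reader_wide_tab below 0.05 rad and value of joint reader_narrow_lid below 0.1 rad and linear speed of reader_wide below 0.02 m/s and velocity of joint reader_wide_lid between -0.1 and 0.1 rad/s and distance of each of reader_wide, reader_narrow, dropper_yellow, gauze_pack, forceps, timer, jar_blue from where it was at the start of the episode below 0.03 m); the robot touches nothing.
It fails at once if the narrow reader's lid comes open (value of joint reader_narrow_lid above 0.1 rad).
It fails at once if a reader is shoved more than 30 mm, lifted or tipped (distance of any of reader_wide, reader_narrow from where it was at the start of the episode above 0.03 m or height (world z) of any of reader_wide, reader_narrow above 0.012 m or angle between any of reader_wide, reader_narrow's own z axis and vertical above 0.12 rad).
It fails at once if a bystander is moved more than 30 mm, lifted or knocked over (distance of any of dropper_yellow, gauze_pack, forceps, timer, jar_blue from where it was at the start of the episode above 0.03 m or height (world z) of any of dropper_yellow, gauze_pack, forceps, timer, jar_blue above 0.015 m or angle between any of dropper_yellow, jar_blue, timer, gauze_pack's own z axis and vertical above 0.5 rad).
It also fails if it takes over 43 s, if anything falls off the work surface, if the arm or the gripper's body presses on something with over 40 N, if the wrist force passes 120 N, or if a joint passes its speed limit or range.

## Working session

There is one attempt and no reset: what is moved stays moved. The work goes in short steps, Python scripts to look and compute and a tool call to move; the robot and the scene stay as the last step left them, time stands still between calls to the robot, and variables do not carry over. Pictures are saved under pics/ and viewed, and the job is handed in when it is done.

Besides the shell and the picture viewer there is one more tool, called after "Call:" as name(argument=value, ...), one argument or row to a line, values as JSON. move_arm: Moves the arm, as the interface text tells. Its arguments: {"type":"object","properties":{"motion":{"type":"array","items":{"type":"number"}}},"required":["motion"]}

```bash
mkdir -p pics; python3 - <<'E'
from station import r, imaging
import cv2
for n in ("scene","top","wrist"):
    p=imaging.camera_params(n); print(n,p)
    cv2.imwrite(f"pics/{n}0.png",imaging.capture(n))
print(r.sense())
E
```

```text
scene {'intrinsics': array([[503.95161562,   0.        , 274.75876856],
       [  0.        , 503.95161562, 212.03228443],
       [  0.        ,   0.        ,   1.        ]]), 'k1': -0.13481867398217814, 'world_from_camera': array([[ 0.75109469, -0.42590725,  0.50444006, -0.25818977],
       [-0.66016955, -0.49117181,  0.56826615, -0.7676379 ],
       [ 0.00573807, -0.75983766, -0.65008754,  1.05312791],
       [ 0.        ,  0.        ,  0.        ,  1.        ]])}
top {'intrinsics': array([[536.60823502,   0.        , 273.90062293],
       [  0.        , 536.60823502, 202.2415345 ],
       [  0.        ,   0.        ,   1.        ]]), 'k1': -0.023720467017866717, 'world_from_camera': array([[-0.01000149, -0.99821138,  0.0589407 ,  0.39197883],
       [-0.99992009,  0.01043959,  0.00712966,  0.0878701 ],
       [-0.00773222, -0.05886469, -0.99823602,  1.52423813],
       [ 0.        ,  0.        ,  0.        ,  1.        ]])}
wrist {'intrinsics': array([[330.40790656,   0.        , 277.04086529],
       [  0.        , 330.40790656, 216.22541089],
       [  0.        ,   0.        , 
[... 405 characters left out ...]
4058e-02,
       -6.84111549e+01, -1.48173661e+01]), 'joint_velocities': array([ 0.00360372, -0.18142757,  0.21379761,  0.18559775, -0.00454221,
        0.04922808]), 'effort': array([ 1.77101156e-03, -3.91054702e+01,  1.87588137e+01,  4.22227398e+00,
        1.24080692e-02, -1.35020973e-04]), 'tcp_pos': array([0.1598087 , 0.6037679 , 0.22171837]), 'ee_rot': array([[ 9.66671369e-01, -2.56020253e-01, -3.06652696e-04],
       [-2.56020408e-01, -9.66670005e-01, -1.62834366e-03],
       [ 1.20456994e-04,  1.65258255e-03, -9.99998627e-01]]), 'wrist_force': array([-0.71872827,  0.13599623,  0.7178502 ]), 'moment': array([-0.01078674,  0.00709781,  0.01329079]), 'gripper_width': 0.9982207639324461}
```

View pics/scene0.png

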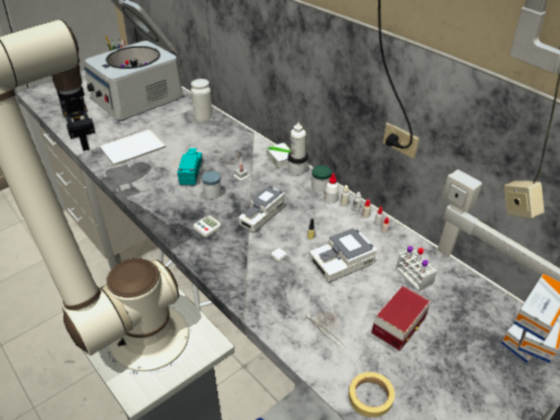

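View pics/top0.png

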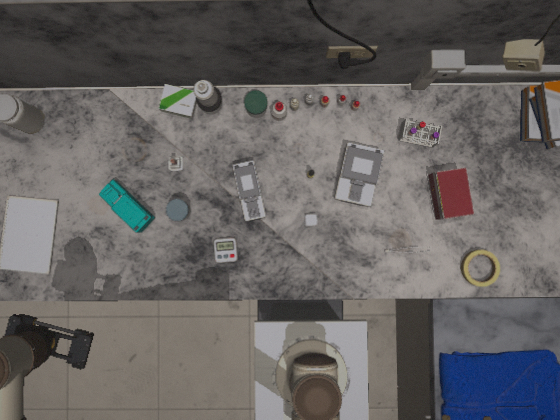

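View pics/wrist0.png

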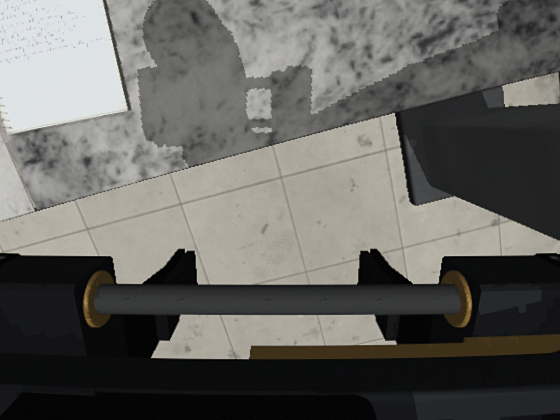

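The top picture shows the wide reader at about (359,175) with its tab toward the bottom at about (353,198). The narrow reader is at (249,190) and the dropper at (311,173). I'll zoom in.

```bash
python3 - <<'E'
import cv2,numpy as np
a=cv2.imread("pics/top0.png")[130:225,310:410]
cv2.imwrite("pics/tz.png",cv2.resize(a,None,fx=6,fy=6,interpolation=cv2.INTER_CUBIC))
a=cv2.imread("pics/scene0.png")[215:295,295:395]
cv2.imwrite("pics/sz.png",cv2.resize(a,None,fx=7,fy=7,interpolation=cv2.INTER_CUBIC))
E
```

```text
(no output)
```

View pics/tz.png

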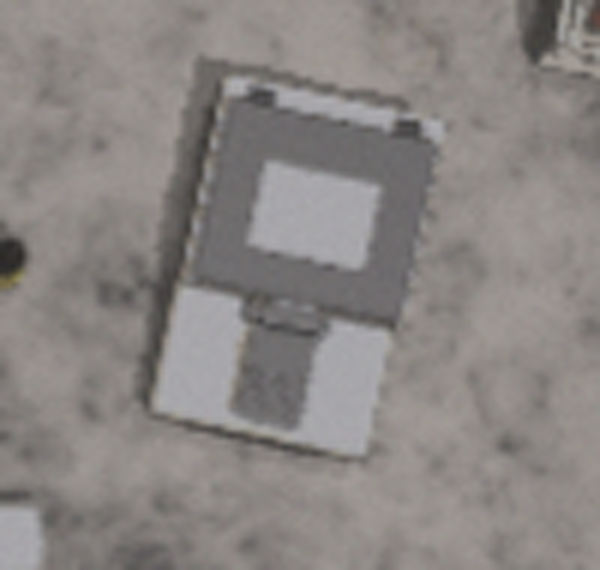

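View pics/sz.png

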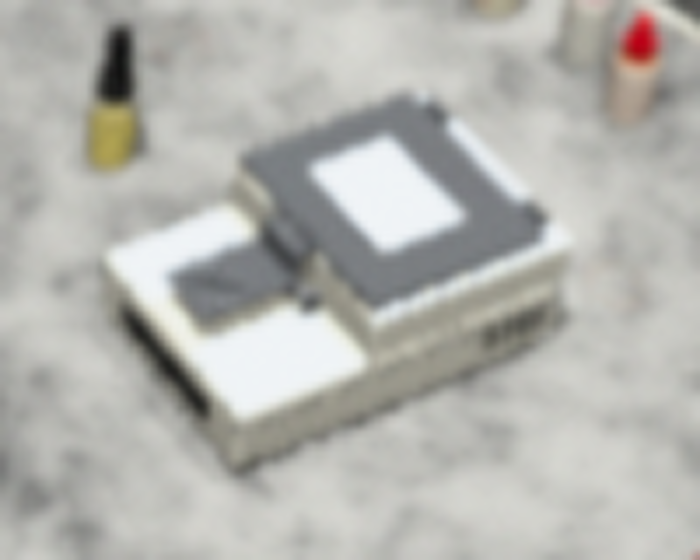

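```bash
cat > h.py <<'E'
import numpy as np,cv2
from scipy.optimize import least_squares
from station import r, imaging
def proj(p,P):
    T=np.linalg.inv(np.array(p["world_from_camera"]));q=(T[:3,:3]@np.atleast_2d(P).T).T+T[:3,3]
    s=q[:,:2]/q[:,2:];s=s*(1+p["k1"]*(s**2).sum(1,keepdims=True));K=p["intrinsics"]
    return np.c_[s[:,0]*K[0,0]+K[0,2],s[:,1]*K[1,1]+K[1,2]]
def W(pose,M):
    c,s=np.cos(pose[2]),np.sin(pose[2]);M=np.atleast_2d(M).astype(float)
    return np.c_[pose[0]+c*M[:,0]-s*M[:,1],pose[1]+s*M[:,0]+c*M[:,1],M[:,2]]
E
python3 - <<'E'
from h import *
t=[((-97,52,40),(152,410)),((-97,-52,40),(368,458)),((62,-52,62),(445,122)),((62,52,62),(222,78)),((-36,49,69),(195,280)),((-36,-49,69),(392,325))]
s=[((-97,-52,40),(238,420)),((-97,52,40),(105,258)),((-36,-49,69),(375,303)),((-36,49,69),(243,165)),((62,-52,62),(572,240))]
def prep(l,f,o): return np.array([a for a,_ in l])/1e3,(np.array([b for _,b in l])+.5)/f-.5+np.array(o)
tm,tp=prep(t,6,(310,130));sm,sp=prep(s,7,(295,215))
ct,cs=imaging.camera_params("top"),imaging.camera_params("scene")
ft=lambda x:(proj(ct,W(x,tm))-tp).ravel()
fs=lambda x:(proj(cs,W(x,sm))-sp).ravel()
for f in (ft,fs,lambda x:np.r_[ft(x),fs(x)]):
    o=least_squares(f,[.5,-.05,-.2],loss="soft_l1");print(o.x,np.degrees(o.x[2]),np.round(f(o.x),1))
x=o.x
for n,m in dict(pad=(-.078,0,.058),hinge=(.05,0,.062),edge08=(.05-.086*np.cos(.8),0,.062+.086*np.sin(.8))).items(): print(n,W(x,m))
E
```

```text
[ 0.57117435 -0.14076317 -0.21976374] -12.59153467876638 [-0.6  0.7  0.2  0.5  0.1 -0.5  0.2 -1.  -1.1  0.1  1.4  0. ]
[ 0.57287976 -0.14530378 -0.218393  ] -12.512997374127524 [ 0.6  0.1 -0.5 -0.5 -0.   0.9 -0.9 -1.1  0.7  0.2]
[ 0.57200463 -0.14255215 -0.21324434] -12.218000438060029 [ 0.2  0.6  1.   0.1  0.7 -0.9  0.7 -1.2 -0.4 -0.1  2.1 -0.4 -0.1 -0.2
 -1.4 -0.8 -0.9  0.5 -1.9 -1.4 -0.2 -0.2]
pad [[ 0.49577137 -0.12604487  0.058     ]]
hinge [[ 0.6208721  -0.15313375  0.062     ]]
edge08 [[ 0.56231247 -0.14045345  0.12369262]]
```

```bash
cat >> h.py <<'E'
def go(target,yaw):
    s=r.sense();R=np.array(s["ee_rot"]);a=np.radians(yaw);c,n=np.cos(a),np.sin(a)
    Rt=np.array([[c,n,0],[n,-c,0],[0,0,-1.]])
    w=cv2.Rodrigues(R.T@Rt)[0].ravel()
    print("units",np.round(R.T@(np.array(target)-s["tcp_pos"])/.04,3),np.round(np.degrees(w)/5,3),"t",s["time_s"],"tcp",s["tcp_pos"],"F",s["wrist_force"])
E
python3 -c "
from h import *
go((.494,-.126,.16),-12.4)"
```

```text
units [12.747 15.495  1.57 ] [ 0.019 -0.001 -0.487] t 0.15 tcp [0.1598087  0.6037679  0.22171837] F [-0.71872827  0.13599623  0.7178502 ]
```

Call:
move_arm(
  motion=[6.4,7.75,0,0,0,-0.2,1,6.4,7.75,0,0,0,-0.2,1,6.4,7.75,0,0,0,-0.2,1,6.4,7.75,0,0,0,-0.2,1,6.4,7.75,0,0,0,-0.2,1,6.4,7.75,0,0,0,-0.2,1,6.4,7.75,0,0,0,-0.2,1,6.4,7.75,0,0,0,-0.2,1,6.4,7.75,0,0,0,-0.2,1,6.4,7.75,0,0,0,-0.2,1,12.75,15.5,0.5,0,0,-0.49,1,12.75,15.5,0.5,0,0,-0.49,1,12.75,15.5,0.5,0,0,-0.49,1,12.75,15.5,1.0,0,0,-0.49,1,12.75,15.5,1.57,0,0,-0.49,1,12.75,15.5,1.57,0,0,-0.49,1,12.75,15.5,1.57,0,0,-0.49,1,12.75,15.5,1.57,0,0,-0.49,1,12.75,15.5,1.57,0,0,-0.49,1,12.75,15.5,1.57,0,0,-0.49,1],
)

```text
time_s: 1.82
tcp_pos: [0.4944, -0.129, 0.159]
ee_rot: [[0.976, -0.216, -0.001], [-0.216, -0.976, -0.002], [-0.001, 0.002, -1.0]]
wrist_force: [0.0, 1.2, 0.6]
gripper_width: 0.007
```

```bash
python3 -c "
from h import *
go((.494,-.126,.16),-12.4)"
```

```text
units [-0.027 -0.072 -0.026] [ 0.023  0.01  -0.017] t 1.8167 tcp [ 0.49441716 -0.12903072  0.15896598] F [0.01856881 1.17131896 0.56383302]
```

```bash
python3 - <<'E'
from h import *
for n in ("scene","top","wrist"):
    p=imaging.camera_params(n);im=imaging.capture(n)
    x=[.572,-.1428,np.radians(-12.4)]
    M=[(-97,52,40),(-97,-52,40),(62,-52,62),(62,52,62),(-36,49,69),(-36,-49,69),(-78,0,58)]
    im=cv2.resize(im,None,fx=1.4,fy=1.4)
    cv2.imwrite(f"pics/{n}1.png",im)
    for q in proj(p,W(x,np.array(M)/1e3)): cv2.circle(im,tuple(int(v) for v in q*1.4),3,(0,0,255),1)
    cv2.imwrite(f"pics/{n}1m.png",im)
E
```

```text
(no output)
```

View pics/wrist1m.png

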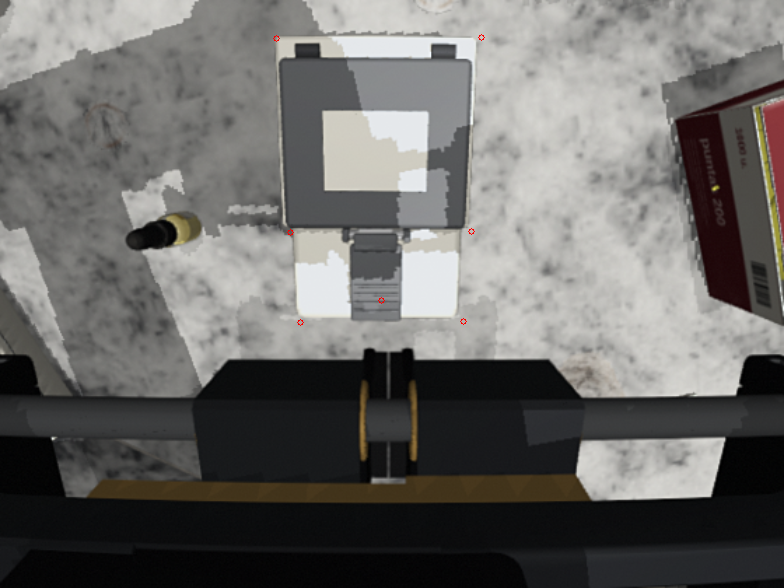

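View pics/scene1m.png

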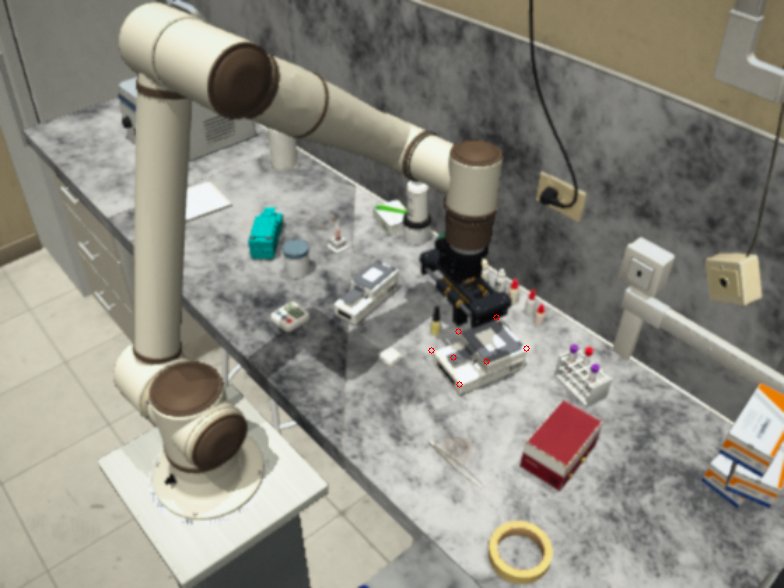

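The wrist view shows the ledge's front corners at (299,317) and (458,317), and the ribbed pad at about (376,299). The predictions are a few px off, so I'll refit on this view.

```bash
python3 - <<'E'
from h import *
t=[((-97,52,40),(296,317)),((-97,-52,40),(459,317)),((62,-52,62),(481,39)),((62,52,62),(277,38)),((-36,49,69),(283,228)),((-36,-49,69),(467,229)),((-78,0,58),(376,297))]
m=np.array([a for a,_ in t])/1e3;px=(np.array([b for _,b in t])+.5)/1.4-.5
p=imaging.camera_params("wrist")
f=lambda x:(proj(p,W(x,m))-px).ravel()
o=least_squares(f,[.57,-.14,-.2],loss="soft_l1");print(o.x,np.degrees(o.x[2]),np.round(f(o.x),1))
print(W(o.x,[(-.078,0,.058),(-.080,0,.058)]),W(o.x,(.05,0,.062)))
go(tuple(W(o.x,(-.080,0,.07))[0]),np.degrees(o.x[2]))
E
```

```text
[ 0.57336842 -0.13984752 -0.23436071] -13.427879476342584 [-0.3  0.9 -0.4  2.3 -0.3 -1.8 -0.4 -3.1  2.5 -0.3 -0.1  0.6  0.5  0.7]
[[ 0.49750071 -0.12173427  0.058     ]
 [ 0.49555538 -0.12126983  0.058     ]] [[ 0.62200157 -0.15145858  0.062     ]]
units [ 0.012 -0.183  2.213] [0.027 0.032 0.16 ] t 1.9667 tcp [ 0.4937606  -0.12815046  0.15854317] F [-0.24859633 -0.17825591 -0.42830177]
```

Call:
move_arm(
  motion=[0.02,-0.15,0.8,0,0,0.1,1,0.02,-0.15,1.5,0,0,0.1,1,0.02,-0.15,2.1,0,0,0.1,1,0.02,-0.15,2.3,0,0,0.1,1,0.02,-0.15,2.4,0,0,0.1,1,0.02,-0.15,2.45,0,0,0.1,1,0.02,-0.15,2.5,0,0,0.1,1,0.02,-0.15,2.53,0,0,0.1,1,0.02,-0.15,2.56,0,0,0.1,1,0.02,-0.15,2.59,0,0,0.1,1,0.02,-0.15,2.62,0,0,0.1,1,0.02,-0.15,2.65,0,0,0.1,1,0.02,-0.15,2.65,0,0,0.1,1,0.02,-0.15,2.65,0,0,0.1,1],
)

```text
time_s: 3.13
tcp_pos: [0.495, -0.1225, 0.0525]
ee_rot: [[0.974, -0.227, -0.004], [-0.227, -0.974, -0.001], [-0.004, 0.002, -1.0]]
wrist_force: [-3.5, 3.4, 4.2]
gripper_width: 0.006
```

```bash
python3 - <<'E'
from h import *
s=r.sense();print(s["tcp_pos"],s["wrist_force"])
cv2.imwrite("pics/wrist2.png",imaging.capture("wrist"))
E
```

```text
[ 0.49496922 -0.12250088  0.0525444 ] [-3.46900334  3.3869546   4.21820775]
```

View pics/wrist2.png

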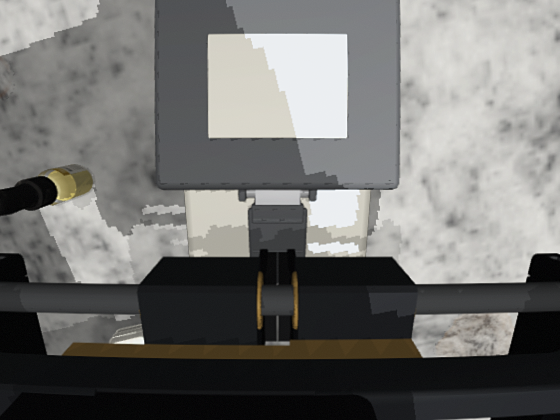

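```bash
python3 - <<'E'
from h import *
im=imaging.capture("scene")[190:300,280:400]
cv2.imwrite("pics/s2.png",cv2.resize(im,None,fx=5,fy=5,interpolation=cv2.INTER_CUBIC))
p=imaging.camera_params("wrist")
x=[.5725,-.141,np.radians(-13)]
for a in (0,.1,.2,.4,.8):
    e=lambda y:(.05-.086*np.cos(a)-.007*np.sin(a)*0,y,.062+.086*np.sin(a))
    print(a,proj(p,W(x,[e(.049),e(-.049)])).round(0).tolist())
E
```

```text
0 [[175.0, 190.0], [383.0, 189.0]]
0.1 [[170.0, 193.0], [389.0, 192.0]]
0.2 [[163.0, 194.0], [396.0, 193.0]]
0.4 [[148.0, 190.0], [412.0, 189.0]]
0.8 [[102.0, 141.0], [459.0, 140.0]]
```

View pics/s2.png

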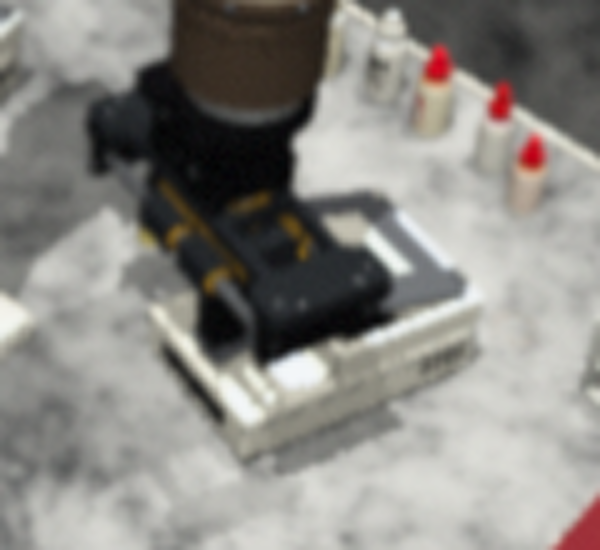

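Call:
move_arm(
  motion=[0,0,0,0,0,0,1,0,0,0,0,0,0,1,0,0,0,0,0,0,1],
)

```text
time_s: 3.48
tcp_pos: [0.495, -0.1225, 0.0525]
ee_rot: [[0.974, -0.227, -0.004], [-0.227, -0.974, -0.002], [-0.004, 0.002, -1.0]]
wrist_force: [-2.7, 3.4, 5.0]
gripper_width: 0.005
```

```bash
python3 - <<'E'
from h import *
s=r.sense();print(s["tcp_pos"],s["wrist_force"])
im=imaging.capture("wrist")
cv2.imwrite("pics/wrist3.png",im)
im0=cv2.imread("pics/wrist2.png");d=cv2.absdiff(im,im0).max(2);print((d>40).sum())
E
```

```text
[ 0.49499959 -0.12254897  0.05254601] [-2.68173289  3.3760967   4.97118672]
17524
```

View pics/wrist3.png

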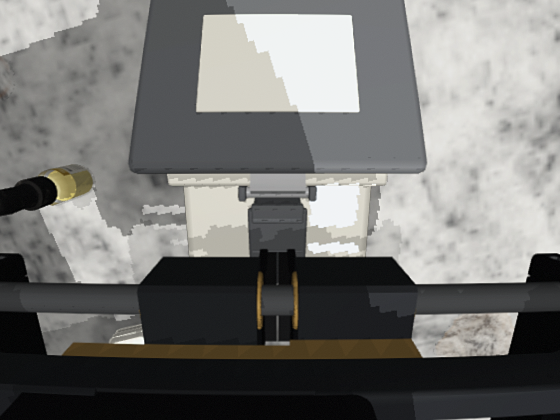

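The lid is rising slowly: its edge has widened to columns 130–425 at row 172. I'll hold the press.

Call:
move_arm(
  motion=[0,0,0,0,0,0,1,0,0,0,0,0,0,1,0,0,0,0,0,0,1,0,0,0,0,0,0,1,0,0,0,0,0,0,1,0,0,0,0,0,0,1,0,0,0,0,0,0,1,0,0,0,0,0,0,1],
)

```text
time_s: 4.2
tcp_pos: [0.495, -0.1225, 0.0525]
ee_rot: [[0.974, -0.227, -0.004], [-0.227, -0.974, -0.001], [-0.004, 0.002, -1.0]]
wrist_force: [-2.4, 3.4, 4.7]
gripper_width: 0.004
```

```bash
python3 - <<'E'
from h import *
s=r.sense();print(s["tcp_pos"],s["wrist_force"])
im=imaging.capture("wrist")
cv2.imwrite("pics/wrist4.png",im)
E
```

```text
[ 0.49498783 -0.12253742  0.05251068] [-2.37909858  3.42956745  4.72867302]
```

View pics/wrist4.png

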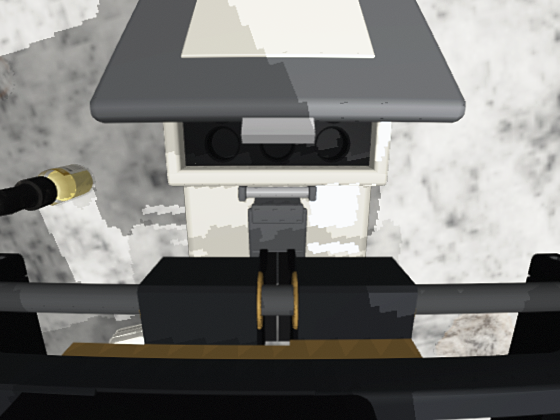

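Call:
move_arm(
  motion=[0,0,-0.3,0,0,0,1,0,0,-0.8,0,0,0,1,0,0,-1.4,0,0,0,1,0,0.35,-1.4,0,0,0,1,0,0.7,-1.4,0,0,0,1,0.4,0.7,-1.4,0,0,0,1,0.8,0.7,-1.4,0,0,0,1,1.0,0.7,-1.4,0,0,0,1,1.0,0.7,-1.4,0,0,0,1,1.0,0.7,-1.4,0,0,0,1],
)

```text
time_s: 5.08
tcp_pos: [0.5277, -0.1589, 0.1078]
ee_rot: [[0.974, -0.228, -0.005], [-0.228, -0.974, -0.001], [-0.005, 0.003, -1.0]]
wrist_force: [0.4, -0.2, 0.1]
gripper_width: 0.003
```

```bash
python3 - <<'E'
from h import *
s=r.sense();print(s["tcp_pos"],s["wrist_force"])
im=imaging.capture("wrist")
cv2.imwrite("pics/wrist5.png",im)
im=imaging.capture("scene")[170:300,270:410]
cv2.imwrite("pics/s5.png",cv2.resize(im,None,fx=5,fy=4.6,interpolation=cv2.INTER_CUBIC))
E
```

```text
[ 0.52771887 -0.1589219   0.107767  ] [ 0.40259782 -0.24152043  0.14385598]
```

View pics/wrist5.png

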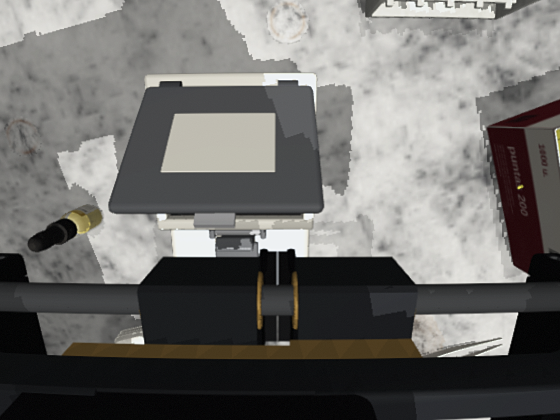

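View pics/s5.png

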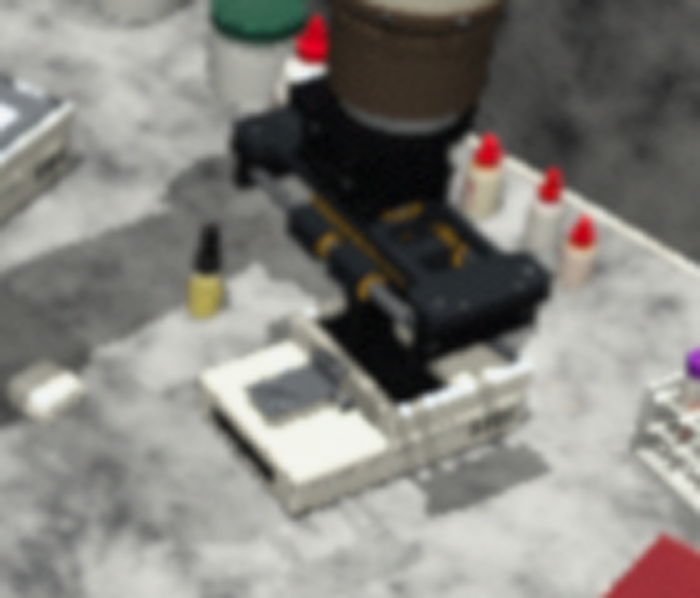

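Call:
move_arm(
  motion=[0.2,0,0,0,0,0,1,0.4,0,0,0,0,0,1,0.5,0,0,0,0,0,1,0.6,0,0,0,0,0,1,0.7,0,0,0,0,0,1,0.8,0,0,0,0,0,1,0.9,0,0,0,0,0,1,1.0,0,0,0,0,0,1,1.1,0,0,0,0,0,1,1.2,0,0,0,0,0,1,1.3,0,0,0,0,0,1,1.4,0,0,0,0,0,1,1.5,0,0,0,0,0,1],
)

```text
time_s: 6.27
tcp_pos: [0.5861, -0.1724, 0.1077]
ee_rot: [[0.974, -0.227, -0.005], [-0.227, -0.974, -0.001], [-0.004, 0.002, -1.0]]
wrist_force: [-1.3, 0.8, 0.2]
gripper_width: 0.004
```

```bash
python3 - <<'E'
from h import *
s=r.sense();print(s["tcp_pos"],s["wrist_force"])
im=imaging.capture("wrist")
cv2.imwrite("pics/wrist6.png",im)
E
```

```text
[ 0.58610573 -0.17241859  0.10768296] [-1.2794792   0.81931469  0.23766468]
```

View pics/wrist6.png

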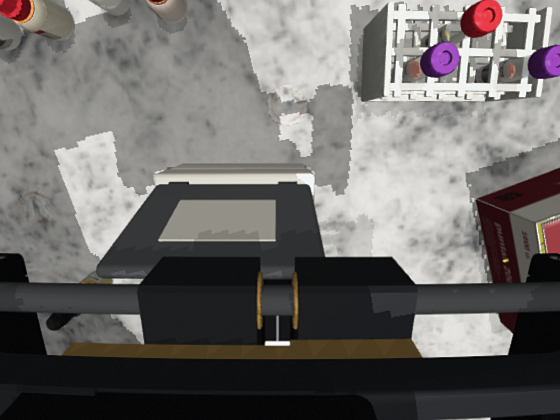

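Call:
move_arm(
  motion=[0.1,0,0,0,0,0,1,0.2,0,0,0,0,0,1,0.3,0,0,0,0,0,1,0.4,0,0,0,0,0,1,0.5,0,0,0,0,0,1,0.6,0,0,0,0,0,1,0.7,0,0,0,0,0,1,0.75,0,0,0,0,0,1,0.75,0,0,0,0,0,1],
)

```text
time_s: 7.07
tcp_pos: [0.6166, -0.1795, 0.1073]
ee_rot: [[0.974, -0.227, -0.004], [-0.227, -0.974, -0.002], [-0.003, 0.003, -1.0]]
wrist_force: [0.1, 0.4, -0.6]
gripper_width: 0.006
```

```bash
python3 - <<'E'
from h import *
s=r.sense();print(s["tcp_pos"],s["wrist_force"])
im=imaging.capture("wrist")
cv2.imwrite("pics/wrist7.png",im)
E
```

```text
[ 0.61656511 -0.17951782  0.10726744] [ 0.14334913  0.44005548 -0.64432934]
```

View pics/wrist7.png

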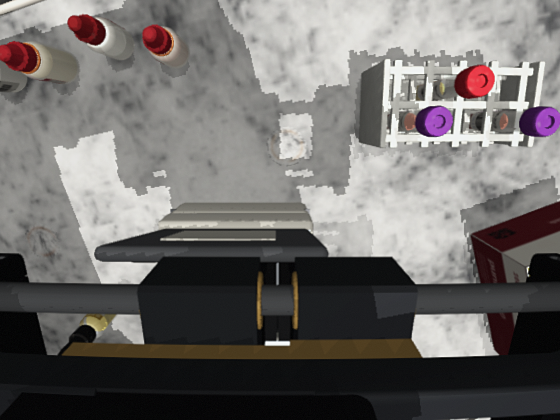

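Call:
move_arm(
  motion=[0.05,0,0,0,0,0,1,0.1,0,0,0,0,0,1,0.15,0,0,0,0,0,1,0.15,0,0,0,0,0,1],
)

```text
time_s: 7.45
tcp_pos: [0.6212, -0.1807, 0.1072]
ee_rot: [[0.974, -0.227, -0.007], [-0.227, -0.974, -0.001], [-0.006, 0.003, -1.0]]
wrist_force: [-4.0, 1.4, 1.5]
gripper_width: -0.0
```

Call:
move_arm(
  motion=[0.05,0,0,0,0,0,1,0.08,0,0,0,0,0,1,0.08,0,0,0,0,0,1],
)

```text
time_s: 7.7
tcp_pos: [0.6219, -0.1809, 0.107]
ee_rot: [[0.974, -0.228, -0.013], [-0.228, -0.974, -0.0], [-0.012, 0.003, -1.0]]
wrist_force: [-7.2, 3.0, 4.0]
gripper_width: 0.005
```

```bash
python3 - <<'E'
from h import *
s=r.sense();print(s["tcp_pos"],s["wrist_force"])
im=imaging.capture("wrist");p=imaging.camera_params("wrist")
x=[.5725,-.141,np.radians(-13)]
for a in (1.5,1.6,1.7,1.8,1.88):
    for rr,hh in ((.086,0),(.086,.007)):
        e=lambda y:(.05-rr*np.cos(a)+hh*np.sin(a),y,.062+rr*np.sin(a)+hh*np.cos(a))
        print(a,hh,proj(p,W(x,[e(.049),e(-.049)])).round(0).tolist())
cv2.imwrite("pics/wrist8.png",im)
E
```

```text
[ 0.62189936 -0.18091606  0.10697488] [-7.16400925  3.02722933  4.02230778]
1.5 0 [[103.0, 333.0], [328.0, 334.0]]
1.5 0.007 [[100.0, 320.0], [329.0, 321.0]]
1.6 0 [[99.0, 317.0], [329.0, 317.0]]
1.6 0.007 [[97.0, 302.0], [330.0, 302.0]]
1.7 0 [[97.0, 298.0], [330.0, 299.0]]
1.7 0.007 [[95.0, 282.0], [330.0, 283.0]]
1.8 0 [[95.0, 278.0], [330.0, 279.0]]
1.8 0.007 [[94.0, 262.0], [330.0, 262.0]]
1.88 0 [[95.0, 262.0], [330.0, 262.0]]
1.88 0.007 [[95.0, 245.0], [330.0, 245.0]]
```

View pics/wrist8.png

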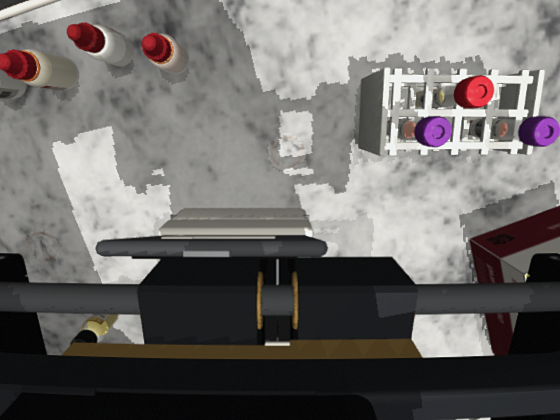

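The lid edge lies at rows 240–257, which matches 1.88 rad (its stop), and the force has risen to about 8 N. Next I back off and lift clear.

Call:
move_arm(
  motion=[-0.1,0,0,0,0,0,1,-0.4,0,0,0,0,0,1,-1.0,0,0,0,0,0,1,-1.8,0,-0.2,0,0,0,1,-2.6,0,-0.8,0,0,0,1,-3.4,0,-1.6,0,0,0,1,-3.8,0,-2.4,0,0,0,1,-3.8,0,-2.5,0,0,0,1,-3.8,0,-2.5,0,0,0,1,-3.8,0,-2.5,0,0,0,1],
)

```text
time_s: 8.58
tcp_pos: [0.4758, -0.1462, 0.2095]
ee_rot: [[0.974, -0.228, -0.009], [-0.228, -0.974, 0.0], [-0.009, 0.002, -1.0]]
wrist_force: [-0.2, 0.7, -0.2]
gripper_width: 0.003
```

```bash
python3 - <<'E'
from h import *
s=r.sense();print(s["tcp_pos"],s["wrist_force"])
im=imaging.capture("wrist");p=imaging.camera_params("wrist")
x=[.5725,-.141,np.radians(-13)]
for a in (1.6,1.7,1.8,1.88):
    e=lambda y:(.05-.086*np.cos(a),y,.062+.086*np.sin(a))
    print(a,proj(p,W(x,[e(.049),e(-.049)])).round(0).tolist())
M=np.array([(-97,52,40),(-97,-52,40),(62,-52,62),(62,52,62),(-78,0,58)])/1e3
print(proj(p,W(x,M)).round())
cv2.imwrite("pics/wrist9.png",im)
cv2.imwrite("pics/top9.png",cv2.resize(imaging.capture("top")[80:280,180:460],None,fx=2.8,fy=2.8))
E
```

```text
[ 0.47581788 -0.14617223  0.20950569] [-0.18218526  0.67791305 -0.15912857]
1.6 [[151.0, 1.0], [314.0, -1.0]]
1.7 [[151.0, -14.0], [314.0, -16.0]]
1.8 [[151.0, -28.0], [314.0, -31.0]]
1.88 [[151.0, -39.0], [314.0, -42.0]]
[[200. 200.]
 [302. 199.]
 [306.  22.]
 [183.  23.]
 [249. 184.]]
```

View pics/wrist9.png

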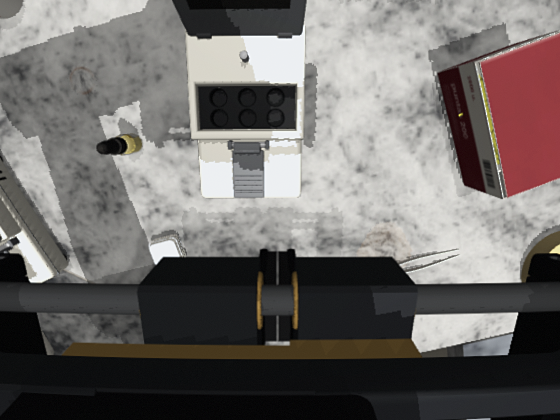

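View pics/top9.png

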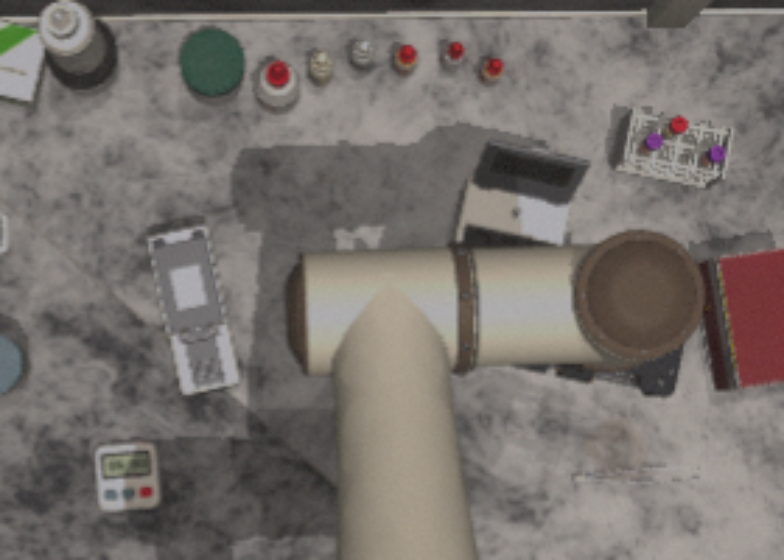

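```bash
python3 - <<'E'
from h import *
p=imaging.camera_params("top");x=[.5725,-.141,np.radians(-13)]
for a in (1.57,1.7,1.8,1.88):
  for h in (0,.007):
    e=lambda y:(.05-.086*np.cos(a)+h*np.sin(a),y,.062+.086*np.sin(a)+h*np.cos(a))
    print(a,h,((proj(p,W(x,[e(.049),e(-.049)]))-[180,80])*2.8).round(0).tolist())
E
```

```text
1.57 0 [[480.0, 168.0], [584.0, 191.0]]
1.57 0.007 [[482.0, 161.0], [586.0, 183.0]]
1.7 0 [[482.0, 157.0], [586.0, 179.0]]
1.7 0.007 [[484.0, 150.0], [588.0, 172.0]]
1.8 0 [[484.0, 148.0], [588.0, 171.0]]
1.8 0.007 [[485.0, 141.0], [589.0, 164.0]]
1.88 0 [[485.0, 142.0], [589.0, 164.0]]
1.88 0.007 [[486.0, 135.0], [590.0, 158.0]]
```

```bash
python3 -c "
from h import *
print(r.finish_job())"
```

```text
the job is handed in; nothing more can be done
None
```

The wide reader is open and handed in at about 8.7 s. I pressed its tab with the closed fingers (about 4–5 N) and held until the lid had risen to about 0.8 rad. Then I pushed the lid back off-centre, clear of its latch, until the force rose to about 8 N at the stop, and lifted the arm away.

**Lid angle:** with the fingers pressing, the wrist camera put the lid edge at about 1.88 rad. After I let go, the wrist view cut the edge off, so I used the top view, which gave about 1.8–1.88 rad.

**Other things in the scene:** by eye in the last pictures, the wide reader sat within a few mm of where it was predicted. Its tab looked sprung back, though I did not measure its angle. The narrow reader was shut. I saw no sign that any bystander had moved, but the arm hid part of the final top view, and the jar was only partly in frame.

**Robot:** wrist force was under 1 N after the arm withdrew, so it was touching nothing.

**Disagreements:** the position fits from the three cameras differed by about 4–5 mm. While the tab was pressed, there was also an unexplained sideways force of about 4–5 N.

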